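Fit the grinding cup on the sample mill and hold it down

TASK

Get the sample mill grinding: pull the blue dust plug out of its drive hub and lay it gently in the small parts tray, then take the grinding cup from its stand, push its keyed shaft into the hub and turn it until the key slips into the keyway, and keep pushing the cup down until the sprung run-switch ring round the hub is pressed fully. The mill only runs while the cup is held down, so finish while still holding the cup there; do not disturb the other bottles and glassware.

Things in the scene. Friction and masses are not known exactly. Their poses are not given: they have to be found in the camera images.
- mill: Sample mill, fixed: white round housing 140 mm across (about 125 near the top), navy band, cooling slots at the back (+x), deck 100 mm above the bench; control panel with display and light-blue dial on its -x side, out to 83 mm from the axis. Origin on its upright axis at bench level, z up. Recessed in mid-deck: the drive hub (see mill_hub) inside a black sprung ring (see switch_ring).
- mill_hub (a point): Centre of the steel drive hub's face (36 mm across), on the mill's axis, 102 mm above the bench; axes as the mill's. Round bore 17 mm across, 36 mm deep, with one keyway 7 mm wide out to 13 mm from the axis, marked by a small red bar on the face. It parks anywhere within 0.5 rad either side of the mill's +x; the angle is not reported. Braked: 0.4 N m to turn it.
- mill_balls (a point): Level of the two spring balls in the hub's bore, on the axis, 22 mm below the hub's face. They snap into a groove in the dust plug's stem, so that pulling it straight up takes about 6 to 12 N before it lets go, and a shaft pushed in past them meets about 5 to 10 N, then light drag.
- switch_ring (a joint): Black run-switch ring round the hub, on the mill's deck: 62 mm outside, 41 mm inside, top 110 mm above the bench (8 mm above the hub's face). Upright slide: 0 up, 0.006 m pressed fully down (top at 104 mm). Its spring pushes up with 5 N at 0, 11 N at 0.006. The switch closes beyond 0.004.
- plug: Dust plug standing in the hub, 40 g. Origin mid-underside of its flange, resting on the hub's face; z up to the knob. Grey stem 15.6 mm across to 31.5 mm below the origin; light-blue flange 30 mm across, 4 mm thick; neck 16 mm across; round light-blue knob 24 mm across, 14 to 46 mm above the origin.
- plug_knob (a point): Point on the plug's axis in the knob, 34 mm above the plug's origin: grip here and the finger tips stay clear of the switch ring.
- cup: Grinding cup, about 0.35 kg: closed steel cup 54 mm across, 16 to 92 mm above the origin, on a black ribbed collar 64 mm across, 16 mm high, with a keyed shaft below (see cup_key, cup_tip). Origin mid-underside of the collar, z up, key towards +x, shown by a red tab on the collar and red bar on top. Starts in the stand, origin 45 mm above the bench, +x within 0.5 rad of world +x.
- cup_grip (a point): Point on the cup's axis 55 mm above its origin, half-way up the steel part: where to grip it.
- cup_key (a point): Lower end of the brass key, 22 mm below the cup's origin, 8.8 mm off the axis towards the cup's +x. Key 5 mm wide, out to 11.8 mm from the axis, 19 mm long (3 to 22 mm below the origin). It meets the hub's face with the cup's origin 124 mm above the bench; when it has slipped in, the collar meets the ring at 110 mm and is fully down at 104 mm.
- cup_tip (a point): Lower end of the cup's steel shaft, 36 mm below the cup's origin. Shaft 15.6 mm across, its last 4 mm tapered to 9.6 mm. It enters the bore 14 mm before the key meets the hub's face.
- stand: Cup stand, fixed: grey plastic tube 60 mm across, 45 mm high, with a hole 28 mm across right through; the cup's collar rests on it, shaft hanging inside, so lift the cup 37 mm to clear it. Origin mid-foot.
- tray: Small parts tray for the plug, fixed: light grey, open, 130 mm (its x) by 110 mm (its y), 16 mm high, walls and floor 4 mm thick. Origin mid-underside.
- bottle: Bystander, leave alone: amber bottle 58 mm across, 125 mm high. Origin mid-underside.
- jar: Bystander, leave alone: white sample jar 50 mm across, 65 mm high. Origin mid-underside.
- beaker: Bystander, leave alone: glass beaker 68 mm across, 75 mm high. Origin mid-underside.
Things that resemble listed ones, but are neither listed nor needed, are in the scene too. Of the things like the plug, leave any that is brown or orange; of the rest the larger one is meant.

How it is judged:
On the way, in this order (a step that is already met when the one before it is completed fails the run):
1. the dust plug is out of the hub and lies in the tray, let go (x of plug in the frame of tray between -0.061 and 0.061 m and y of plug in the frame of tray between -0.051 and 0.051 m and z of plug in the frame of tray below 0.045 m and contact force between the fingers and plug below 0.1 N), for 0.2 s.
2. the cup's key has slipped into the hub's keyway (z of cup in the frame of mill_hub below 0.016 m and horizontal distance between cup and mill_hub below 0.004 m and angle between cup's own z axis and vertical below 0.12 rad), for 0.1 s.
At the end, for the whole second after the job is handed in: The gripper is still holding the cup down on the mill: key in the keyway, cup upright within 4 degrees and within 3 mm of the hub's axis, run-switch ring pressed beyond 4 of its 6 mm, cup still; the dust plug lies in the tray (all of step 1 and value of joint switch_ring above 0.004 m and z of cup in the frame of mill_hub below 0.0045 m and horizontal distance between cup and mill_hub below 0.003 m and angle between cup's own z axis and vertical below 0.07 rad and contact force between the fingers and cup above 1 N and linear speed of cup below 0.02 m/s); the arm keeps its last pose, push and grip.
It fails at once if the bottle, jar or beaker is moved more than 20 mm or tipped (distance of any of bottle, jar, beaker from where it was at the start of the episode above 0.02 m or angle between any of bottle, jar, beaker's own z axis and vertical above 0.35 rad).
It fails at once if the plug is thrown or dropped from a height (contact force between the fingers and plug below 0.1 N and linear speed of plug above 0.9 m/s).
It also fails if it takes over 67 s, if anything falls off the work surface, if the arm or the gripper's body presses on something with over 40 N, if the wrist force passes 120 N, or if a joint passes its speed limit or range.

ROBOT

A 6-joint arm with a two-finger parallel gripper is mounted at the origin on the work surface. World frame = base frame: x ahead of the robot, y to its left, z up, the work surface at z = 0. Lengths are in m, angles in rad, forces in N, time in s.
With the tool pointing down it reaches from about 0.275 to 1 m from the base axis. Payload 8.4 kg.
Tool frame: the origin (TCP) lies on the centre line of the jaws, within the pads' length; the fingertips stand 14 mm ahead of it and the grasp point (between the pads) lies 5 mm behind it; z points along the fingers, y is the line along which they close (so a half turn about z gives the same grasp; the last joint's range is limited). The gripper opens to 85 mm and grips with 20 to 120 N. Pads are 22 mm wide; open, the fingers measure 114 mm over their backs; the gripper's body (76 mm by 85 mm) begins 54 mm behind the grasp point. The pads swing forward as they close: fully open they stand 13 mm farther back than shut.
Start: joints at [-1.334, 0.353, 1.633, -0, 1.155, -0.002], TCP at [0.148, -0.607, 0.245] pointing down, gripper open.
Joint ranges: [-2.63, 2.63], [-0.92, 2.1], [0.06, 2.66], [-1.3, 4.44], [0, 2.69], [-3.02, 3.02]. Speed limits (rad/s): [2.22, 2.22, 2.79, 3.14, 3.14, 3.14].

INTERFACE

Orientations are given as a rotation vector (axis times angle).
In Python, from rig import env, camera, workorder gives the robot as it stands.
- The arm moves only by the tool send_rows, never from a script. Its argument "steps" is a list of rows, each an object with "linear": the shift along the tool's x, y, z each as a share of 500 mm, from -1 to 1, a list of three; "delta_rot": the turn, a rotation vector about the tool's x, y, z each as a share of 180 degrees, from -1 to 1, a list of three. In form: [{"linear": [x, y, z], "delta_rot": [rx, ry, rz]}, ...]. A call has 1 to 12 rows; each row is the pose to reach, as a shift and turn from the pose commanded when the call began, along the tool's axes at that moment, turning the shorter way round; what a row does not reach only later rows make up. A row lasts 1/12 s, in which the tool goes at most 41.7 mm and 7.16 degrees, less where a joint would pass 70% of its speed; a pose out of reach is approached as far as the arm can. A call with a number of a shift or a turn outside -1 to 1 is refused whole. A call with a gripper value outside its range is refused whole. "jaw" is the gripper's target within -1 to 1 (fully open at 1, half-way at 0, shut at -1), set as the call begins (left out, the last holds). The fingers move at their own pace and stop on an object; the grip force is fixed at half the most. Time passes only in rows, so rows that repeat a pose let the fingers close. It gives the time, the measured TCP pose, the force, the opening and the grip force at its end, in the units of the state.
- env.sense(): the state, without advancing time (a new reading comes with each control period).
- camera(name): name is "scene" or "top" or "wrist"; returns a dict with "color" (420x560x3 uint8, blue, green, red), "fx", "fy", "cx", "cy" (pixels), "xyz" and "orientation" of the camera in the world. Camera axes: x right, y down, z forward; pixel columns grow to the right and rows downward; lengths in m; the calibration is good to about 2 mm. A picture is of the moment at which its call begins. There is no depth.
- workorder.finish_job(): hands the job in; it is judged then, once.
The state is a dict: "t": time; "qpos": joint angles; "qd": joint speeds; "joint_efforts": joint torques, N m; "tcp_pos": TCP position; "ee_rot": TCP orientation; "contact_force": force on the tool from outside, world axes, zero at the start; "wrist_torque": the same for the moment, N m; "opening": finger opening in m; "grasp_force": force on a finger pad.
Only numpy, scipy, OpenCV 4.12 (cv2) and the standard library are available. Lean on these libraries where they do the work, as an engineer would, in place of code of your own. Each camera call takes 0.05 s, during which the arm holds its last target. There are 200 camera calls.

## Working session

There is one attempt and no reset: what is moved stays moved. The work goes in short steps, Python scripts to look and compute and a tool call to move; the robot and the scene stay as the last step left them, time stands still between calls to the robot, and variables do not carry over. Pictures are saved under pics/ and viewed, at most 10 in all, crops included, and the job is handed in when it is done.

Besides the shell and the picture viewer there is one more tool, called after ">>>" by a JSON object that holds its "api" and its "payload". send_rows: Moves the arm, as the interface text tells. Shift numbers are shares of 500 mm and turn numbers shares of 180 degrees, none past 1 either way. Its arguments: {"type":"object","properties":{"steps":{"type":"array"},"jaw":{"type":"number"}},"required":["steps"]}

```bash
ls; mkdir -p pics
cat > h.py <<'E'
import numpy as np, cv2
from scipy.spatial.transform import Rotation as R
from rig import env, camera, workorder
def rot(o):
    o=np.array(o,float)
    return o if o.shape==(3,3) else (R.from_rotvec(o).as_matrix() if o.size==3 else R.from_quat(o).as_matrix())
def ray2z(c,u,v,z):
    d=rot(c["orientation"])@np.array([(u-c["cx"])/c["fx"],(v-c["cy"])/c["fy"],1]); p=np.array(c["xyz"])
    return p+d*(z-p[2])/d[2]
def proj(c,P):
    q=(np.atleast_2d(P)-np.array(c["xyz"]))@rot(c["orientation"])
    return np.c_[q[:,0]/q[:,2]*c["fx"]+c["cx"],q[:,1]/q[:,2]*c["fy"]+c["cy"]]
def rel(p,rv=None):
    s=env.sense(); M=rot(s["ee_rot"])
    return M.T@(np.array(p)-s["tcp_pos"])/0.5
E
python3 - <<'E'
from h import *
import pickle
s=env.sense(); print(s)
for n in("top","scene"):
    c=camera(n); pickle.dump(c,open(n+".pkl","wb")); print(n,c["xyz"],c["orientation"],c["fx"],c["cx"],c["cy"])
    cv2.imwrite(f"pics/{n}0.png",cv2.resize(c["color"],(800,600),interpolation=cv2.INTER_CUBIC))
E
```

```text
pics
{'t': 0.0, 'qpos': array([-1.33437475e+00,  3.53655890e-01,  1.63414159e+00,  3.14252224e-05,
        1.15517227e+00, -2.37481868e-03]), 'qd': array([-0.00171747,  0.00042775,  0.00026447,  0.00097986,  0.00128279,
        0.00099552]), 'joint_efforts': array([-1.32578898e-03, -6.05252910e+01, -3.42063010e+01, -1.93603682e-04,
        9.69224959e-03,  8.22156653e-05]), 'tcp_pos': array([ 0.14775187, -0.6068189 ,  0.24455363]), 'ee_rot': array([-3.11786717e+00, -3.74026773e-01,  2.07633742e-04]), 'contact_force': array([-0.72719001, -0.10008292, -0.78914032]), 'wrist_torque': array([ 0.02648744,  0.00402484, -0.01989048]), 'grasp_force': 0.0, 'opening': 0.08555452612023304}
top [ 0.41768979 -0.06159182  1.36305932] [-2.15441557  2.13476465 -0.16231167] 506.6260936148948 278.6408760642479 209.04799281794516
scene [1.31359139 0.49123342 0.65474075] [-1.08271292 -2.14923726  1.2295063 ] 494.8873963321667 273.7582212013299 194.02339245306226
```

View pics/top0.png

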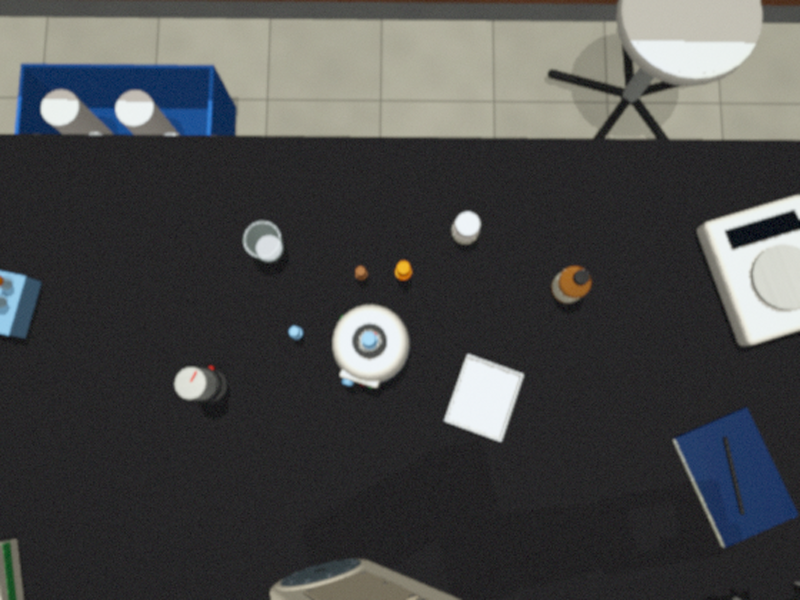

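View pics/scene0.png

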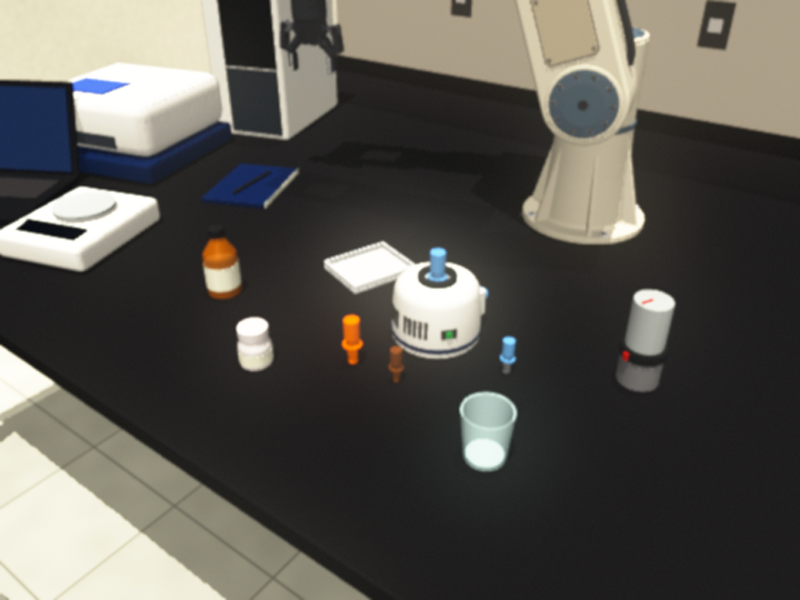

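Top view (800-px scale): mill (370,342) with plug knob (368,338), tray (484,397), cup top (192,384) with red bar, decoy small blue plugs at (296,332) and (347,380), beaker (263,242), jar (466,227), bottle (572,285). Scene view: knob (438,262), cup top (652,300).

```bash
cat > m.py <<'E'
from h import *
import pickle
from scipy.optimize import minimize
C={n:pickle.load(open(n+".pkl","rb")) for n in("top","scene")}
def circ(x,y,z,r): 
    a=np.linspace(0,2*np.pi,48); return np.c_[x+r*np.cos(a),y+r*np.sin(a),0*a+z]
def comp(mask,u,v):
    n,l=cv2.connectedComponents(mask.astype(np.uint8)); 
    ys,xs=np.nonzero(l); i=np.argmin((xs-u)**2+(ys-v)**2); return l==l[ys[i],xs[i]]
def fit(parts,masks,x0):
    def cost(p):
        t=0
        for n,m in masks.items():
            im=np.zeros((420*4,560*4),np.uint8)
            for (z0,z1,r) in parts:
                h=cv2.convexHull(np.vstack([proj(C[n],circ(*p,z,r)) for z in(z0,z1)]).astype(np.float32))
                cv2.fillPoly(im,[np.round(h*4+1.5).astype(np.int32)],255)
            d=cv2.resize(im,(560,420),interpolation=cv2.INTER_AREA)/255.
            t+=np.abs(d-m).sum()/m.sum()
        return t
    r=minimize(cost,x0,method="Nelder-Mead",options=dict(initial_simplex=np.array(x0)+[[0,0],[.006,0],[0,.006]],xatol=1e-4)); return r.x,r.fun
if __name__=="__main__":
    bl=lambda n:(lambda b:(b[...,0]>b[...,2]+50)&(b[...,0]>90))(C[n]["color"].astype(int))
    g={n:C[n]["color"].min(2) for n in C}
    kt=comp(bl("top"),258,237); ks=comp(bl("scene"),306,183)
    x0=ray2z(C["top"],368*.7,338*.7,.148)[:2]; print("knob0",x0,kt.sum(),ks.sum())
    K=[(.116,.148,.012),(.102,.106,.015),(.106,.116,.008)]
    for d in({"top":kt},{"scene":ks},{"top":kt,"scene":ks}): print("plug",fit(K,d,x0))
    ct=comp(g["top"]>60,134,268)
    x0=ray2z(C["top"],192*.7,384*.7,.137)[:2]; print("cup0",x0)
    m=comp(cv2.morphologyEx((g["scene"]>60).astype(np.uint8),cv2.MORPH_CLOSE,np.ones((7,7))),455,230)
    print(m.sum(),ct.sum(),"cup scene",fit([(.061,.137,.027)],{"scene":m},x0))
    td=comp(cv2.morphologyEx((g["top"]>150).astype(np.uint8),cv2.MORPH_CLOSE,np.ones((7,7))),134,268)
    print(td.sum(),"cup top",fit([(.137,.137,.027)],{"top":td},x0))
    t=comp(g["top"]>100,339,278); c,sz,a=cv2.minAreaRect(np.argwhere(t)[:,::-1].astype(np.float32)); print("tray",ray2z(C["top"],*c,.012),sz,a,t.sum())
    bp=cv2.boxPoints((c,sz,a)); print([ray2z(C["top"],*b,.016)[:2].round(3) for b in bp])
    for nm,u,v,z in(("mill",370,342,.09),("dial",347,380,.05),("smallplug",296,332,.03),("beaker",263,240,.05),("redbar",194,377,.137),("redtab",211,368,.053)): print(nm,ray2z(C["top"],u*.7,v*.7,z).round(3))
    b=C["top"]["color"].astype(int); rd=(b[...,2]>b[...,1]+50)&(b[...,2]>b[...,0]+50); rd[:,:110]=0; rd[:,165:]=0; rd[:240]=0; rd[300:]=0
    n,l,s,c=cv2.connectedComponentsWithStats(rd.astype(np.uint8)); print(s[1:],c[1:])
    for i in range(1,n):
        p=np.argwhere(l==i)[:,::-1]; print([ray2z(C["top"],*q,.137)[:2].round(4) for q in (p[p[:,1].argmin()],p[p[:,1].argmax()])])
E
python3 m.py
```

```text
knob0 [ 0.53302324 -0.01288573] 90 254
plug (array([ 0.53311684, -0.0129934 ]), np.float64(0.37154684095860563))
plug (array([ 0.52898184, -0.01505754]), np.float64(0.12210900108074726))
plug (array([ 0.53183999, -0.01395711]), np.float64(0.5369200418575129))
cup0 [0.45373627 0.28238368]
1337 627 cup scene (array([0.45472441, 0.28742375]), np.float64(0.03535864607623154))
386 cup top (array([0.45638019, 0.28590077]), np.float64(0.062094889769379255))
tray [ 0.43816476 -0.22285329  0.012     ] (44.15413284301758, 51.69805145263672) 19.44003677368164 2263
[array([ 0.393, -0.145]), array([ 0.521, -0.191]), array([ 0.484, -0.301]), array([ 0.356, -0.254])]
mill [ 0.531 -0.014  0.09 ]
dial [0.466 0.028 0.05 ]
smallplug [0.554 0.125 0.03 ]
beaker [0.723 0.189 0.05 ]
redbar [0.465 0.28  0.137]
redtab [0.485 0.273 0.053]
[[146 255   4   4  12]
 [133 260   5   7  13]] [[147.58333333 256.75      ]
 [135.23076923 262.84615385]]
[array([0.4871, 0.2537]), array([0.4799, 0.2534])]
[array([0.4748, 0.2796]), array([0.4604, 0.2861])]
```

>>> {"api": "send_rows", "payload": {"steps": [{"linear":[0.95,-0.9,0],"delta_rot":[0,0,0]},{"linear":[0.95,-0.9,0],"delta_rot":[0,0,0]},{"linear":[0.95,-0.9,0],"delta_rot":[0,0,0]},{"linear":[0.95,-0.9,0],"delta_rot":[0,0,0]},{"linear":[0.95,-0.9,0],"delta_rot":[0,0,0]},{"linear":[0.95,-0.9,0],"delta_rot":[0,0,0]},{"linear":[0.95,-0.9,0],"delta_rot":[0,0,0]},{"linear":[0.95,-0.9,0],"delta_rot":[0,0,0]},{"linear":[0.95,-0.9,0],"delta_rot":[0,0,0]},{"linear":[0.95,-0.9,0],"delta_rot":[0,0,0]},{"linear":[0.95,-0.9,0],"delta_rot":[0,0,0]},{"linear":[0.95,-0.9,0],"delta_rot":[0,0,0]}], "jaw": 1}}

```text
t: 1.1
tcp_pos: [0.4197, -0.1853, 0.2453]
ee_rot: [3.119, 0.374, 0.0]
contact_force: [0.1, -0.7, 0.0]
opening: 0.0853
grasp_force: 0.0
```

>>> {"api": "send_rows", "payload": {"steps": [{"linear":[0.28,-0.264,0],"delta_rot":[0,0,0]},{"linear":[0.28,-0.264,0],"delta_rot":[0,0,0]},{"linear":[0.28,-0.264,0],"delta_rot":[0,0,0]},{"linear":[0.28,-0.264,0],"delta_rot":[0,0,0]},{"linear":[0.28,-0.264,0],"delta_rot":[0,0,0]},{"linear":[0.28,-0.264,0],"delta_rot":[0,0,0]},{"linear":[0.28,-0.264,0],"delta_rot":[0,0,0]},{"linear":[0.28,-0.264,0],"delta_rot":[0,0,0]}]}}

```text
t: 1.77
tcp_pos: [0.5233, -0.0262, 0.2449]
ee_rot: [3.119, 0.375, -0.002]
contact_force: [0.1, -0.5, -0.7]
opening: 0.0857
grasp_force: 0.0
```

Run:
```python
from h import *
import pickle
s=env.sense(); print(s["tcp_pos"],s["ee_rot"],s["qpos"])
c=camera("wrist"); pickle.dump(c,open("wrist.pkl","wb")); print(c["xyz"],c["orientation"],c["fx"],c["cx"],c["cy"])
cv2.imwrite("pics/w1.png",c["color"])
print(proj(c,[[.531,-.0145,.148],[.531,-.0145,.102]]))
```

```text
[ 0.52328642 -0.02618272  0.24485304] [ 3.11898422e+00  3.75108463e-01 -2.08327298e-03] [-5.26319509e-02  1.96985026e-01  1.84753965e+00 -4.01751472e-04
  1.09835200e+00  1.27896470e+00]
[ 0.59769826 -0.00726155  0.37305064] [ 2.27589861 -1.78475302 -0.27065532] 313.2178904361084 284.3823396039589 211.6629510197062
[[272.50093845 207.32688   ]
 [274.36825591 192.66902375]]
```

View pics/w1.png

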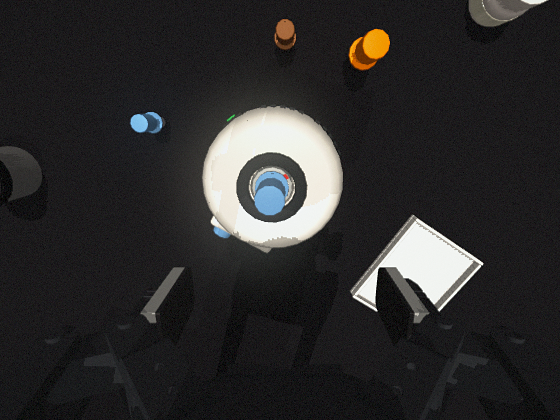

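Wrist view: knob top (270,201), black ring centre (271,187), red keyway bar at (287,176); cup at the left edge.

Run:
```python
from m import *
c=pickle.load(open("wrist.pkl","rb")); C["wrist"]=c
b=c["color"].astype(int); bl=(b[...,0]>b[...,2]+50)&(b[...,0]>90)
k=comp(bl,270,200); K=[(.116,.148,.012),(.102,.106,.015),(.106,.116,.008)]
print(k.sum(),fit(K,{"wrist":k},[.531,-.0145]))
g=b.min(2); dk=(g<60); dk[:140]=0;dk[235:]=0;dk[:,:225]=0;dk[:,320:]=0
m=comp(dk,243,187); cs,_=cv2.findContours(m.astype(np.uint8),cv2.RETR_EXTERNAL,cv2.CHAIN_APPROX_NONE)
e=cv2.fitEllipse(max(cs,key=len)); print("ring",e,ray2z(c,*e[0],.110))
rd=(b[...,2]>b[...,1]+60)&(b[...,2]>b[...,0]+60); rd[:150]=0;rd[230:]=0;rd[:,:230]=0;rd[:,310:]=0
print(rd.sum(),np.argwhere(rd)[:,::-1].mean(0)); p=ray2z(c,*np.argwhere(rd)[:,::-1].mean(0),.102); print(p)
print(np.argwhere(rd)[:,::-1].tolist())
s=env.sense(); print(s["tcp_pos"])
```

```text
987 (array([ 0.53572048, -0.01082983]), np.float64(0.31766295170550485))Traceback (most recent call last):
  File "<stdin>", line 8, in <module>
cv2.error: OpenCV(4.12.0) /io/opencv/modules/imgproc/src/shapedescr.cpp:361: error: (-201:Incorrect size of input array) There should be at least 5 points to fit the ellipse in function 'fitEllipseNoDirect'
```

Run:
```python
from m import *
c=pickle.load(open("wrist.pkl","rb")); C["wrist"]=c
b=c["color"].astype(int)
print("knobtop",ray2z(c,270,201,.148),"ring",ray2z(c,271,187,.110))
rd=(b[...,2]>b[...,1]+50)&(b[...,2]>b[...,0]+50); rd[:150]=0;rd[230:]=0;rd[:,:230]=0;rd[:,310:]=0
q=np.argwhere(rd)[:,::-1]; print(q.tolist(), ray2z(c,*q.mean(0),.102))
im=c["color"].copy()
for (z,r,col) in((.148,.012,(0,255,255)),(.110,.031,(0,255,0)),(.110,.0205,(0,255,0)),(.1,.0625,(255,0,255)),(.102,.018,(0,0,255))):
    cv2.polylines(im,[np.round(proj(c,circ(.533,-.0135,z,r))*16).astype(int)],True,col,1,cv2.LINE_AA,4)
cv2.imwrite("pics/w1b.png",cv2.resize(im[100:260,190:360],None,fx=4.5/1.3,fy=4.5/1.3,interpolation=cv2.INTER_CUBIC))
```

```text
knobtop [ 0.53533885 -0.01157442  0.148     ] ring [ 0.53714783 -0.01033192  0.11      ]
[[284, 174], [285, 174], [286, 174], [283, 175], [284, 175], [285, 175], [286, 175], [284, 176], [285, 176], [286, 176], [287, 176], [285, 177], [286, 177], [287, 177], [288, 177], [286, 178], [287, 178], [288, 178]] [ 0.54795284 -0.02066628  0.102     ]
```

View pics/w1b.png

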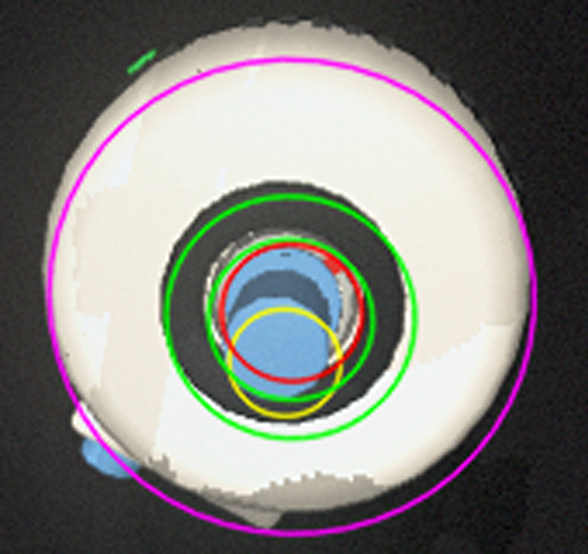

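```bash
cat >> h.py <<'E'
def ring(c,z=.110):
    w=(c["color"].min(2)>110).astype(np.uint8)
    cs,hi=cv2.findContours(w,cv2.RETR_CCOMP,cv2.CHAIN_APPROX_NONE)
    k=[x for x,h in zip(cs,hi[0]) if h[3]>=0]; k=max(k,key=cv2.contourArea)
    e=cv2.fitEllipse(cv2.convexHull(k)); return e,ray2z(c,*e[0],z)
E
python3 - <<'E'
from h import *
import pickle
c=pickle.load(open("wrist.pkl","rb")); print(ring(c))
for i in range(3):
    s=env.sense(); c=camera("wrist"); print(s["tcp_pos"],c["xyz"],np.abs(s["qd"]).max().round(3)); print(ring(c))
b=c["color"].astype(int);bl=(b[...,0]>b[...,2]+50)&(b[...,0]>90);bl[:,:230]=0;bl[:,320:]=0
q=np.argwhere(bl)[:,::-1];print(q.min(0),q.max(0))
ct=camera("top"); print(np.abs(np.array(ct["xyz"])-pickle.load(open("top.pkl","rb"))["xyz"])); pickle.dump(c,open("wrist.pkl","wb"))
E
```

```text
(((271.411865234375, 187.0347900390625), (71.12136840820312, 72.30016326904297), 104.97039794921875), array([ 0.53720238, -0.01068219,  0.11      ]))
[ 0.52319027 -0.02662402  0.24498124] [ 0.59757844 -0.00778821  0.37320432] 0.012
(((270.8641662597656, 186.8018341064453), (71.02037811279297, 72.56385803222656), 107.85100555419922), array([ 0.53720471, -0.01063778,  0.11      ]))
[ 0.52320812 -0.02687957  0.24509966] [ 0.5975809  -0.00808643  0.37336982] 0.006
(((270.5626220703125, 186.80177307128906), (71.08013153076172, 72.30130004882812), 111.11796569824219), array([ 0.53719899, -0.0106313 ,  0.11      ]))
[ 0.52332369 -0.02695603  0.24525455] [ 0.5976459  -0.00821251  0.37351355] 0.005
(((270.4467468261719, 186.93246459960938), (71.18672180175781, 72.24324798583984), 109.52371978759766), array([ 0.53718074, -0.0106515 ,  0.11      ]))
[253 171] [287 214]
[0. 0. 0.]
```

>>> {"api": "send_rows", "payload": {"steps": [{"linear":[0.0255,-0.0226,0.05],"delta_rot":[0,0,0]},{"linear":[0.0255,-0.0226,0.1],"delta_rot":[0,0,0]},{"linear":[0.0255,-0.0226,0.15],"delta_rot":[0,0,0]},{"linear":[0.0255,-0.0226,0.19],"delta_rot":[0,0,0]},{"linear":[0.0255,-0.0226,0.22],"delta_rot":[0,0,0]},{"linear":[0.0255,-0.0226,0.228],"delta_rot":[0,0,0]},{"linear":[0.0255,-0.0226,0.228],"delta_rot":[0,0,0]},{"linear":[0.0255,-0.0226,0.228],"delta_rot":[0,0,0]},{"linear":[0.0255,-0.0226,0.228],"delta_rot":[0,0,0]}]}}

```text
t: 2.77
tcp_pos: [0.5345, -0.0122, 0.1324]
ee_rot: [3.119, 0.374, 0.003]
contact_force: [-0.0, 0.1, 0.4]
opening: 0.0854
grasp_force: 0.0
```

>>> {"api": "send_rows", "payload": {"steps": [{"linear":[0,0,0],"delta_rot":[0,0,0]},{"linear":[0,0,0],"delta_rot":[0,0,0]},{"linear":[0,0,0],"delta_rot":[0,0,0]},{"linear":[0,0,0],"delta_rot":[0,0,0]},{"linear":[0,0,0],"delta_rot":[0,0,0]},{"linear":[0,0,0],"delta_rot":[0,0,0]},{"linear":[0,0,0],"delta_rot":[0,0,0]},{"linear":[0,0,0],"delta_rot":[0,0,0]},{"linear":[0,0,0],"delta_rot":[0,0,0]},{"linear":[0,0,0],"delta_rot":[0,0,0]}], "jaw": -1}}

```text
t: 3.6
tcp_pos: [0.5339, -0.0119, 0.1317]
ee_rot: [3.119, 0.374, 0.001]
contact_force: [-1.9, 0.6, 4.6]
opening: 0.0223
grasp_force: 58.6
```

>>> {"api": "send_rows", "payload": {"steps": [{"linear":[0,0,-0.006],"delta_rot":[0,0,0]},{"linear":[0,0,-0.012],"delta_rot":[0,0,0]},{"linear":[0,0,-0.02],"delta_rot":[0,0,0]},{"linear":[0,0,-0.03],"delta_rot":[0,0,0]},{"linear":[0,0,-0.05],"delta_rot":[0,0,0]},{"linear":[0,0,-0.08],"delta_rot":[0,0,0]},{"linear":[0,0,-0.11],"delta_rot":[0,0,0]},{"linear":[0,0,-0.14],"delta_rot":[0,0,0]},{"linear":[0,0,-0.17],"delta_rot":[0,0,0]},{"linear":[0,0,-0.18],"delta_rot":[0,0,0]},{"linear":[0,0,-0.18],"delta_rot":[0,0,0]},{"linear":[0,0,-0.18],"delta_rot":[0,0,0]}]}}

```text
t: 4.6
tcp_pos: [0.5337, -0.0119, 0.2215]
ee_rot: [3.119, 0.374, 0.001]
contact_force: [-0.2, 0.4, -0.7]
opening: 0.0222
grasp_force: 60.3
```

Run:
```python
from h import *
import pickle
s=env.sense(); print(s["tcp_pos"],s["ee_rot"],s["opening"])
c=camera("wrist"); pickle.dump(c,open("wrist2.pkl","wb")); print(ring(c,.1))
cv2.imwrite("pics/w2.png",c["color"])
for p in((.4385,-.223,.0),): print(rel([*p[:2],.2215]))
```

```text
[ 0.53368167 -0.01192922  0.22147303] [3.11913299e+00 3.74170716e-01 9.99271252e-04] 0.02221988160159392
(((430.35089111328125, 236.37290954589844), (4.672913074493408, 5.328458786010742), 132.13189697265625), array([ 0.54122476, -0.13810279,  0.1       ]))
[-0.28404245  0.36530351 -0.00118255]
```

View pics/w2.png

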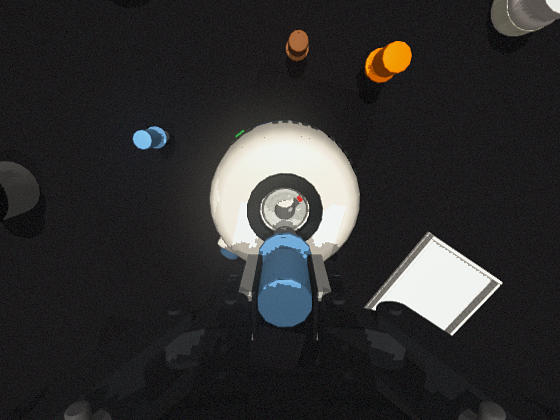

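>>> {"api": "send_rows", "payload": {"steps": [{"linear":[-0.284,0.365,0],"delta_rot":[0,0,0]},{"linear":[-0.284,0.365,0],"delta_rot":[0,0,0]},{"linear":[-0.284,0.365,0],"delta_rot":[0,0,0]},{"linear":[-0.284,0.365,0],"delta_rot":[0,0,0]},{"linear":[-0.284,0.365,0],"delta_rot":[0,0,0]},{"linear":[-0.284,0.365,0.03],"delta_rot":[0,0,0]},{"linear":[-0.284,0.365,0.1],"delta_rot":[0,0,0]},{"linear":[-0.284,0.365,0.17],"delta_rot":[0,0,0]},{"linear":[-0.284,0.365,0.22],"delta_rot":[0,0,0]},{"linear":[-0.284,0.365,0.25],"delta_rot":[0,0,0]},{"linear":[-0.284,0.365,0.27],"delta_rot":[0,0,0]},{"linear":[-0.284,0.365,0.28],"delta_rot":[0,0,0]}]}}

```text
t: 5.65
tcp_pos: [0.4378, -0.2223, 0.0794]
ee_rot: [-3.117, -0.374, 0.004]
contact_force: [-0.0, 0.4, -0.2]
opening: 0.0221
grasp_force: 60.3
```

>>> {"api": "send_rows", "payload": {"steps": [{"linear":[0,0,0.01],"delta_rot":[0,0,0]},{"linear":[0,0,0.018],"delta_rot":[0,0,0]},{"linear":[0,0,0.024],"delta_rot":[0,0,0]},{"linear":[0,0,0.028],"delta_rot":[0,0,0]},{"linear":[0,0,0.028],"delta_rot":[0,0,0]},{"linear":[0,0,0.028],"delta_rot":[0,0,0]}]}}

```text
t: 6.15
tcp_pos: [0.4391, -0.2229, 0.0677]
ee_rot: [3.119, 0.374, 0.001]
contact_force: [0.8, 0.1, 0.3]
opening: 0.0224
grasp_force: 60.3
```

>>> {"api": "send_rows", "payload": {"steps": [{"linear":[0,0,0.002],"delta_rot":[0,0,0]},{"linear":[0,0,0.0045],"delta_rot":[0,0,0]},{"linear":[0,0,0.0045],"delta_rot":[0,0,0]},{"linear":[0,0,0.0045],"delta_rot":[0,0,0]}]}}

```text
t: 6.48
tcp_pos: [0.4391, -0.223, 0.0652]
ee_rot: [3.119, 0.374, 0.001]
contact_force: [-0.2, -0.4, 1.0]
opening: 0.0224
grasp_force: 60.7
```

>>> {"api": "send_rows", "payload": {"steps": [{"linear":[0,0,0.0015],"delta_rot":[0,0,0]},{"linear":[0,0,0.002],"delta_rot":[0,0,0]},{"linear":[0,0,0.002],"delta_rot":[0,0,0]}]}}

```text
t: 6.73
tcp_pos: [0.4394, -0.223, 0.065]
ee_rot: [3.119, 0.374, 0.001]
contact_force: [-2.6, 1.6, 15.6]
opening: 0.0223
grasp_force: 62.2
```

>>> {"api": "send_rows", "payload": {"steps": [{"linear":[0,0,0],"delta_rot":[0,0,0]},{"linear":[0,0,0],"delta_rot":[0,0,0]},{"linear":[0,0,0],"delta_rot":[0,0,0]},{"linear":[0,0,0],"delta_rot":[0,0,0]},{"linear":[0,0,0],"delta_rot":[0,0,0]}], "jaw": 0.1}}

```text
t: 7.15
tcp_pos: [0.4388, -0.2228, 0.0639]
ee_rot: [-3.119, -0.374, 0.0]
contact_force: [0.1, -0.3, 0.4]
opening: 0.0473
grasp_force: 0.0
```

>>> {"api": "send_rows", "payload": {"steps": [{"linear":[0,0,-0.02],"delta_rot":[0,0,0]},{"linear":[0,0,-0.06],"delta_rot":[0,0,0]},{"linear":[0,0,-0.12],"delta_rot":[0,0,0]},{"linear":[0,0,-0.2],"delta_rot":[0,0,0]},{"linear":[0,0,-0.28],"delta_rot":[0,0,0]},{"linear":[0,0,-0.36],"delta_rot":[0,0,0]},{"linear":[0,0,-0.36],"delta_rot":[0,0,0]}], "jaw": 1}}

```text
t: 7.73
tcp_pos: [0.4422, -0.2245, 0.2523]
ee_rot: [3.113, 0.373, 0.015]
contact_force: [1.3, -0.2, 1.2]
opening: 0.0851
grasp_force: 0.0
```

Run:
```python
from h import *
s=env.sense(); print(s["tcp_pos"])
c=camera("wrist"); cv2.imwrite("pics/w3.png",c["color"])
M=rot(s["ee_rot"]); print("cam offset in tool", M.T@(np.array(c["xyz"])-s["tcp_pos"]), M)
```

```text
[ 0.44219322 -0.22452929  0.25230913]
cam offset in tool [ 0.07660507 -0.00072669 -0.12830913] [[ 0.97156881  0.2365254   0.01047797]
 [ 0.23658965 -0.97159482 -0.0053701 ]
 [ 0.00891018  0.0076964  -0.99993068]]
```

View pics/w3.png

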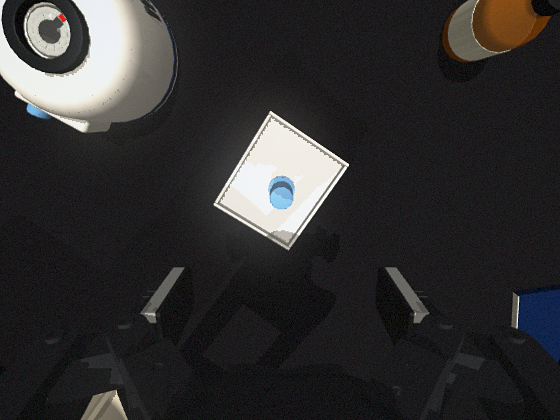

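The plug stands upright in the tray's middle, knob at (281,198). Next: look straight down on the hub.

>>> {"api": "send_rows", "payload": {"steps": [{"linear":[0.13,-0.366,0],"delta_rot":[0,0,0]},{"linear":[0.13,-0.366,0],"delta_rot":[0,0,0]},{"linear":[0.13,-0.366,0],"delta_rot":[0,0,0]},{"linear":[0.13,-0.366,0],"delta_rot":[0,0,0]},{"linear":[0.13,-0.366,0],"delta_rot":[0,0,0]},{"linear":[0.13,-0.366,0],"delta_rot":[0,0,0]},{"linear":[0.13,-0.366,0],"delta_rot":[0,0,0]},{"linear":[0.13,-0.366,0],"delta_rot":[0,0,0]}]}}

```text
t: 8.45
tcp_pos: [0.4583, -0.0299, 0.2436]
ee_rot: [3.119, 0.376, -0.002]
contact_force: [-0.2, -0.9, -0.4]
opening: 0.0855
grasp_force: 0.0
```

Run:
```python
from h import *
import pickle
s=env.sense(); print(s["tcp_pos"],s["ee_rot"])
c=camera("wrist"); pickle.dump(c,open("wrist4.pkl","wb")); e,p=ring(c,.105); print(e,p)
u,v=map(int,e[0]); cv2.imwrite("pics/w4.png",cv2.resize(c["color"][v-50:v+50,u-50:u+50],(600,600),interpolation=cv2.INTER_CUBIC)); print(u,v)
b=c["color"].astype(int); rd=(b[...,2]>b[...,1]+50)&(b[...,2]>b[...,0]+50); 
rd[:v-50]=0;rd[v+50:]=0;rd[:,:u-50]=0;rd[:,u+50:]=0
q=np.argwhere(rd)[:,::-1].astype(np.float32); P=ray2z(c,*q.mean(0),.102); print(len(q),q.mean(0),P,np.arctan2(*(P-p)[[1,0]]),np.hypot(*(P-p)[:2]),cv2.minAreaRect(q))
```

```text
[ 0.45826427 -0.0299043   0.24358323] [ 3.11883669e+00  3.75628117e-01 -1.83800252e-03]
((284.879638671875, 109.79232025146484), (78.27337646484375, 82.27433013916016), 179.1603546142578) [ 0.53622937 -0.01054642  0.105     ]
284 109
34 [300.   98.5] [ 0.54765375 -0.02036652  0.102     ] -0.7100261563667691 0.015064888221229892 ((300.0, 98.49999237060547), (6.933752536773682, 4.437601566314697), 56.30992889404297)
```

View pics/w4.png

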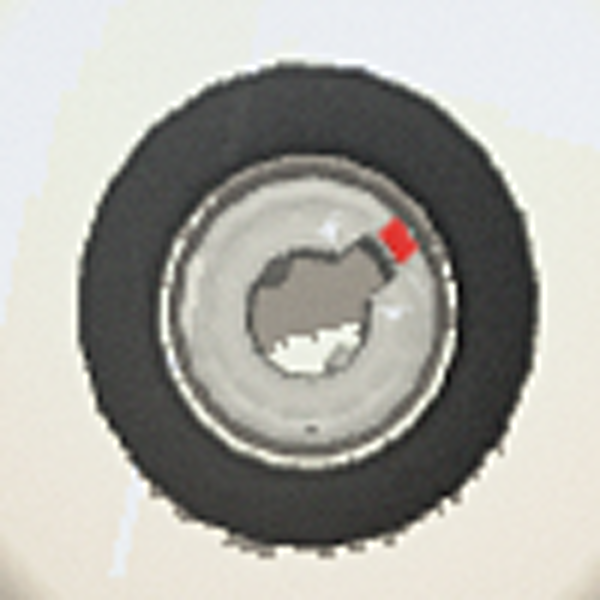

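Run:
```python
from h import *
import pickle
from m import C,fit,circ,proj
c=pickle.load(open("wrist4.pkl","rb"))
w=lambda x,y,z=.102: ray2z(c,234+x/6-.42,59+y/6-.42,z)
h=w(308,313);b=w(398,240);print(h,b,b-h,np.arctan2(*(b-h)[[1,0]]),np.hypot(*(b-h)[:2]))
k=w(378,263);print("key",np.arctan2(*(k-h)[[1,0]]))
print("ring .110",w(309,305,.11))
# wrist calibration from plug: expected at .439,-.2229 top z .0815
M=rot(c["orientation"]);print("optical axis",M[:,2])
# cup orientation from top
T=C["top"]
p=ray2z(T,147.6,256.75,.053);q=ray2z(T,135.2,262.85,.137);print("tab",p,"bar",q)
for cc in([.4555,.2868],[.457,.286]): print(np.arctan2(p[1]-cc[1],p[0]-cc[0]),np.hypot(*(p[:2]-cc)),np.arctan2(q[1]-cc[1],q[0]-cc[0]))
```

```text
[ 0.53555368 -0.01074658  0.102     ] [ 0.54757787 -0.02031374  0.102     ] [ 0.0120242  -0.00956715  0.        ] -0.6720878785139899 0.01536592580859279
key -0.7324818379773771
ring .110 [ 0.53647831 -0.01064029  0.11      ]
optical axis [-0.28788963 -0.0709563  -0.95503129]
tab [0.48735346 0.2735437  0.053     ] bar [0.46797895 0.28118952 0.137     ]
-0.3943636025875238 0.034501776636540755 -0.42251750079001366
-0.3894180707858037 0.03280993939594306 -0.4129599274109562
```

Crop shows bore centre (308,313) and red bar (398,240): hub keyway ≈ -0.70 rad world; cup key ≈ -0.41. Next the same view of the cup, so camera bias cancels.

>>> {"api": "send_rows", "payload": {"steps": [{"linear":[-0.008,-0.616,-0.07],"delta_rot":[0,0,0]},{"linear":[-0.008,-0.616,-0.07],"delta_rot":[0,0,0]},{"linear":[-0.008,-0.616,-0.07],"delta_rot":[0,0,0]},{"linear":[-0.008,-0.616,-0.07],"delta_rot":[0,0,0]},{"linear":[-0.008,-0.616,-0.07],"delta_rot":[0,0,0]},{"linear":[-0.008,-0.616,-0.07],"delta_rot":[0,0,0]},{"linear":[-0.008,-0.616,-0.07],"delta_rot":[0,0,0]},{"linear":[-0.008,-0.616,-0.07],"delta_rot":[0,0,0]},{"linear":[-0.008,-0.616,-0.07],"delta_rot":[0,0,0]},{"linear":[-0.008,-0.616,-0.07],"delta_rot":[0,0,0]},{"linear":[-0.008,-0.616,-0.07],"delta_rot":[0,0,0]},{"linear":[-0.008,-0.616,-0.07],"delta_rot":[0,0,0]}]}}

```text
t: 9.5
tcp_pos: [0.3824, 0.2671, 0.2787]
ee_rot: [3.119, 0.371, -0.001]
contact_force: [0.3, -0.1, 0.2]
opening: 0.0853
grasp_force: 0.0
```

Run:
```python
from h import *
import pickle
s=env.sense(); print(s["tcp_pos"],s["ee_rot"])
c=camera("wrist"); pickle.dump(c,open("wrist5.pkl","wb"))
u,v=proj(c,[.456,.286,.137])[0].astype(int); print(u,v); v=max(v,75)
cv2.imwrite("pics/w5.png",cv2.resize(c["color"][v-75:v+75,u-100:u+100],(800,600),interpolation=cv2.INTER_CUBIC)); print(u,v)
```

```text
[0.38242386 0.26712985 0.27869796] [ 3.11893263e+00  3.70977224e-01 -9.30414886e-04]
283 115
283 115
```

View pics/w5.png

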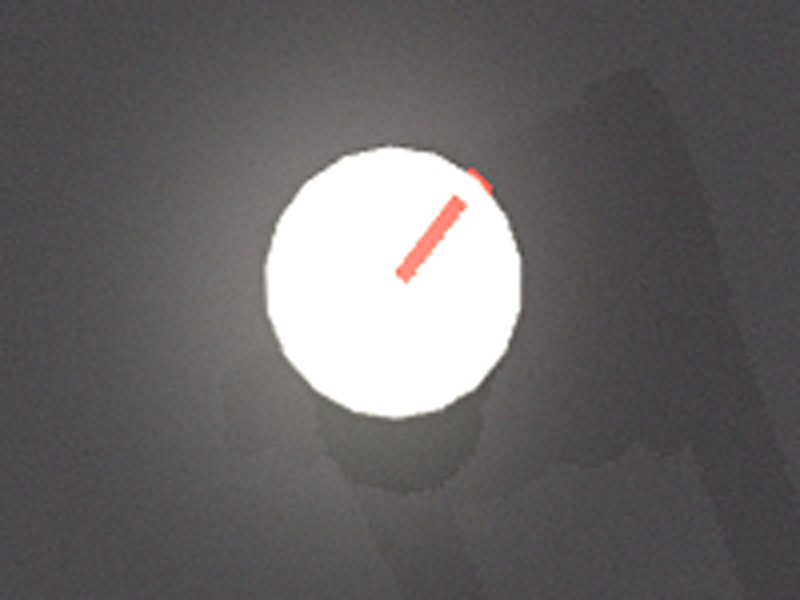

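Cup top disc centred at crop (394,281), bar from (402,278) to (461,200).

Run:
```python
from h import *
import pickle
c=pickle.load(open("wrist5.pkl","rb"))
w=(c["color"].max(2)>200).astype(np.uint8); cs,_=cv2.findContours(w[:, :],cv2.RETR_EXTERNAL,cv2.CHAIN_APPROX_NONE)
k=[x for x in cs if cv2.pointPolygonTest(x,(281.,110.),False)>=0][0]
P=np.array([ray2z(c,*q[0],.137)[:2] for q in k]).astype(np.float32); ctr,r=cv2.minEnclosingCircle(P); print(ctr,r,P.mean(0))
f=lambda x,y: ray2z(c,183+x/4-.4,40+y/4-.4,.137)[:2]
o=f(394,281);a=f(402,278);b=f(461,200);print(o,np.arctan2(*(b-a)[::-1]),np.arctan2(*(b-o)[::-1]))
s=env.sense();print(s["tcp_pos"],s["qpos"],rel([ctr[0]-.0018,ctr[1]-.0005,.095]))
```

```text
(0.45934686064720154, 0.28868624567985535) 0.026880741119384766 [0.4595481  0.28905284]
[0.45982754 0.28920817] -0.43478657200108184 -0.4794227067700591
[0.38244749 0.26721859 0.27880065] [ 6.06811125e-01  6.74289264e-02  1.91948108e+00 -2.61870049e-04
  1.15529080e+00  1.94104661e+00] [ 0.15602077 -0.0057132   0.36752392]
```

>>> {"api": "send_rows", "payload": {"steps": [{"linear":[0.156,-0.004,0],"delta_rot":[0,0,0]},{"linear":[0.156,-0.004,0],"delta_rot":[0,0,0]},{"linear":[0.156,-0.004,0.04],"delta_rot":[0,0,0]},{"linear":[0.156,-0.004,0.1],"delta_rot":[0,0,0]},{"linear":[0.156,-0.004,0.17],"delta_rot":[0,0,0]},{"linear":[0.156,-0.004,0.24],"delta_rot":[0,0,0]},{"linear":[0.156,-0.004,0.3],"delta_rot":[0,0,0]},{"linear":[0.156,-0.004,0.34],"delta_rot":[0,0,0]},{"linear":[0.156,-0.004,0.36],"delta_rot":[0,0,0]},{"linear":[0.156,-0.004,0.367],"delta_rot":[0,0,0]},{"linear":[0.156,-0.004,0.367],"delta_rot":[0,0,0]},{"linear":[0.156,-0.004,0.367],"delta_rot":[0,0,0]}]}}

```text
t: 10.55
tcp_pos: [0.4583, 0.2892, 0.0967]
ee_rot: [-3.119, -0.373, -0.002]
contact_force: [-0.0, -0.4, 0.8]
opening: 0.0855
grasp_force: 0.0
```

>>> {"api": "send_rows", "payload": {"steps": [{"linear":[0,0,0],"delta_rot":[0,0,0]},{"linear":[0,0,0],"delta_rot":[0,0,0]},{"linear":[0,0,0],"delta_rot":[0,0,0]},{"linear":[0,0,0],"delta_rot":[0,0,0]},{"linear":[0,0,0],"delta_rot":[0,0,0]},{"linear":[0,0,0],"delta_rot":[0,0,0]},{"linear":[0,0,0],"delta_rot":[0,0,0]},{"linear":[0,0,0],"delta_rot":[0,0,0]}], "jaw": -1}}

```text
t: 11.22
tcp_pos: [0.4579, 0.2893, 0.0969]
ee_rot: [-3.119, -0.375, -0.003]
contact_force: [-0.7, -1.9, 8.7]
opening: 0.0529
grasp_force: 61.1
```

>>> {"api": "send_rows", "payload": {"steps": [{"linear":[0,0,-0.03],"delta_rot":[0,0,0]},{"linear":[0,0,-0.08],"delta_rot":[0,0,0]},{"linear":[0,0,-0.14],"delta_rot":[0,0,0]},{"linear":[0,0,-0.2],"delta_rot":[0,0,0]},{"linear":[0,0,-0.25],"delta_rot":[0,0,0]},{"linear":[0,0,-0.26],"delta_rot":[0,0,0]},{"linear":[0,0,-0.26],"delta_rot":[0,0,0]},{"linear":[0,0,-0.26],"delta_rot":[0,0,0]}]}}

```text
t: 11.88
tcp_pos: [0.4567, 0.2887, 0.2246]
ee_rot: [3.119, 0.374, -0.001]
contact_force: [0.4, 0.2, -4.6]
opening: 0.0529
grasp_force: 63.6
```

>>> {"api": "send_rows", "payload": {"steps": [{"linear":[0.001,0.06,0],"delta_rot":[0,0,0]},{"linear":[0.001,0.12,0],"delta_rot":[0,0,0.01]},{"linear":[0.002,0.18,0],"delta_rot":[0,0,0.02]},{"linear":[0.003,0.24,0],"delta_rot":[0,0,0.03]},{"linear":[0.003,0.3,0],"delta_rot":[0,0,0.04]},{"linear":[0.004,0.36,0],"delta_rot":[0,0,0.05]},{"linear":[0.004,0.42,0],"delta_rot":[0,0,0.06]},{"linear":[0.005,0.48,0],"delta_rot":[0,0,0.07]},{"linear":[0.005,0.54,0],"delta_rot":[0,0,0.083]},{"linear":[0.005,0.59,0],"delta_rot":[0,0,0.083]},{"linear":[0.005,0.6215,0],"delta_rot":[0,0,0.083]},{"linear":[0.005,0.6215,0],"delta_rot":[0,0,0.083]}]}}

```text
t: 12.88
tcp_pos: [0.5327, -0.015, 0.2231]
ee_rot: [3.14, -0.038, -0.005]
contact_force: [-0.4, 0.1, -4.2]
opening: 0.0529
grasp_force: 64.6
```

Run:
```python
from h import *
import pickle
c=camera("wrist"); 
s=env.sense(); print(s["tcp_pos"],s["ee_rot"],rel([.534,-.012,s["tcp_pos"][2]]),s["contact_force"])
cv2.imwrite("pics/w6.png",c["color"])
```

```text
[ 0.53227198 -0.01357889  0.22322349] [ 3.14134333 -0.03824031 -0.00577603] [ 3.37813068e-03 -3.24097980e-03 -1.26021535e-05] [ 0.26187976  1.0148775  -3.65914722]
```

View pics/w6.png

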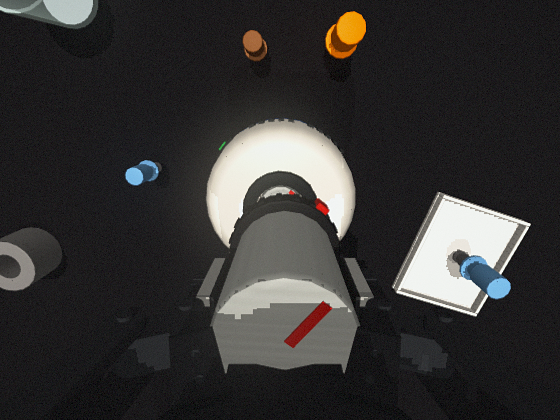

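>>> {"api": "send_rows", "payload": {"steps": [{"linear":[0.0034,-0.0032,0],"delta_rot":[0,0,0]},{"linear":[0.0034,-0.0032,0.01],"delta_rot":[0,0,0]},{"linear":[0.0034,-0.0032,0.03],"delta_rot":[0,0,0]},{"linear":[0.0034,-0.0032,0.05],"delta_rot":[0,0,0]},{"linear":[0.0034,-0.0032,0.06],"delta_rot":[0,0,0]},{"linear":[0.0034,-0.0032,0.06],"delta_rot":[0,0,0]},{"linear":[0.0034,-0.0032,0.06],"delta_rot":[0,0,0]},{"linear":[0.0034,-0.0032,0.06],"delta_rot":[0,0,0]}]}}

```text
t: 13.6
tcp_pos: [0.5351, -0.0106, 0.1956]
ee_rot: [-3.141, 0.034, -0.0]
contact_force: [0.3, -0.1, -3.6]
opening: 0.0529
grasp_force: 64.5
```

>>> {"api": "send_rows", "payload": {"steps": [{"linear":[0,0,0.004],"delta_rot":[0,0,0]},{"linear":[0,0,0.008],"delta_rot":[0,0,0]},{"linear":[0,0,0.012],"delta_rot":[0,0,0]},{"linear":[0,0,0.016],"delta_rot":[0,0,0]},{"linear":[0,0,0.016],"delta_rot":[0,0,0]},{"linear":[0,0,0.016],"delta_rot":[0,0,0]}]}}

```text
t: 14.1
tcp_pos: [0.5349, -0.0108, 0.1874]
ee_rot: [-3.141, 0.035, 0.0]
contact_force: [-0.5, -0.4, -4.4]
opening: 0.0529
grasp_force: 64.5
```

>>> {"api": "send_rows", "payload": {"steps": [{"linear":[-0.0016,0.002,0],"delta_rot":[0,0,0]},{"linear":[-0.0016,0.002,0.003],"delta_rot":[0,0,0]},{"linear":[-0.0016,0.002,0.006],"delta_rot":[0,0,0]},{"linear":[-0.0016,0.002,0.009],"delta_rot":[0,0,0]},{"linear":[-0.0016,0.002,0.012],"delta_rot":[0,0,0]},{"linear":[-0.0016,0.002,0.014],"delta_rot":[0,0,0]},{"linear":[-0.0016,0.002,0.014],"delta_rot":[0,0,0]},{"linear":[-0.0016,0.002,0.014],"delta_rot":[0,0,0]}]}}

```text
t: 14.77
tcp_pos: [0.5342, -0.0117, 0.1805]
ee_rot: [3.141, -0.034, -0.0]
contact_force: [0.7, 0.4, -3.7]
opening: 0.0529
grasp_force: 64.5
```

>>> {"api": "send_rows", "payload": {"steps": [{"linear":[0,0,0.002],"delta_rot":[0,0,0]},{"linear":[0,0,0.004],"delta_rot":[0,0,0]},{"linear":[0,0,0.006],"delta_rot":[0,0,0]},{"linear":[0,0,0.008],"delta_rot":[0,0,0]},{"linear":[0,0,0.01],"delta_rot":[0,0,0]},{"linear":[0,0,0.012],"delta_rot":[0,0,0]},{"linear":[0,0,0.014],"delta_rot":[0,0,0]},{"linear":[0,0,0.014],"delta_rot":[0,0,0]}]}}

```text
t: 15.43
tcp_pos: [0.5341, -0.0117, 0.1733]
ee_rot: [-3.141, 0.034, 0.0]
contact_force: [0.1, -0.0, -3.6]
opening: 0.0528
grasp_force: 64.5
```

>>> {"api": "send_rows", "payload": {"steps": [{"linear":[0,0,0.003],"delta_rot":[0,0,0]},{"linear":[0,0,0.006],"delta_rot":[0,0,0]},{"linear":[0,0,0.009],"delta_rot":[0,0,0]},{"linear":[0,0,0.012],"delta_rot":[0,0,0]},{"linear":[0,0,0.015],"delta_rot":[0,0,0]},{"linear":[0,0,0.018],"delta_rot":[0,0,0]},{"linear":[0,0,0.02],"delta_rot":[0,0,0]},{"linear":[0,0,0.02],"delta_rot":[0,0,0]},{"linear":[0,0,0.02],"delta_rot":[0,0,0]}]}}

```text
t: 16.18
tcp_pos: [0.5341, -0.0117, 0.1632]
ee_rot: [-3.141, 0.035, 0.0]
contact_force: [0.9, -0.2, -4.7]
opening: 0.053
grasp_force: 64.3
```

>>> {"api": "send_rows", "payload": {"steps": [{"linear":[0,0,0.003],"delta_rot":[0,0,0]},{"linear":[0,0,0.006],"delta_rot":[0,0,0]},{"linear":[0,0,0.009],"delta_rot":[0,0,0]},{"linear":[0,0,0.012],"delta_rot":[0,0,0]},{"linear":[0,0,0.014],"delta_rot":[0,0,0]},{"linear":[0,0,0.015],"delta_rot":[0,0,0]},{"linear":[0,0,0.015],"delta_rot":[0,0,0]},{"linear":[0,0,0.015],"delta_rot":[0,0,0]}]}}

```text
t: 16.85
tcp_pos: [0.5343, -0.0117, 0.1564]
ee_rot: [-3.141, 0.034, -0.0]
contact_force: [-1.3, 1.2, 5.3]
opening: 0.0527
grasp_force: 64.7
```

>>> {"api": "send_rows", "payload": {"steps": [{"linear":[0,0,0.002],"delta_rot":[0,0,0]},{"linear":[0,0,0.004],"delta_rot":[0,0,0]},{"linear":[0,0,0.004],"delta_rot":[0,0,0]},{"linear":[0,0,0.004],"delta_rot":[0,0,0]}]}}

```text
t: 17.18
tcp_pos: [0.5345, -0.0117, 0.1558]
ee_rot: [-3.141, 0.034, -0.001]
contact_force: [-6.2, 2.1, 20.5]
opening: 0.0532
grasp_force: 66.9
```

>>> {"api": "send_rows", "payload": {"steps": [{"linear":[0,0,0],"delta_rot":[0,0,0]},{"linear":[0,0,0],"delta_rot":[0,0,0]},{"linear":[0,0,0],"delta_rot":[0,0,0]},{"linear":[0,0,0],"delta_rot":[0,0,0]},{"linear":[0,0,0],"delta_rot":[0,0,0]}]}}

```text
t: 17.6
tcp_pos: [0.5345, -0.0117, 0.1558]
ee_rot: [-3.141, 0.034, -0.002]
contact_force: [-7.2, 1.2, 21.4]
opening: 0.0529
grasp_force: 66.9
```

Run:
```python
from h import *
for n in("scene","wrist"):
    c=camera(n); s=env.sense(); print(s["tcp_pos"],s["contact_force"],np.abs(s["qd"]).max(),s["grasp_force"])
    a=c["color"] if n=="wrist" else c["color"][130:300,180:400]
    cv2.imwrite(f"pics/end_{n}.png",cv2.resize(a,None,fx=2.5,fy=2.5,interpolation=cv2.INTER_CUBIC))
```

```text
[ 0.53449746 -0.01164756  0.15578438] [-5.95960915  1.19904604 21.95859079] 0.0025159301818884544 66.93645715713501
[ 0.53450704 -0.01164224  0.15578302] [-6.09573125  0.58589518 21.36542145] 0.0018976994962684231 66.93641781806946
```

View pics/end_scene.png

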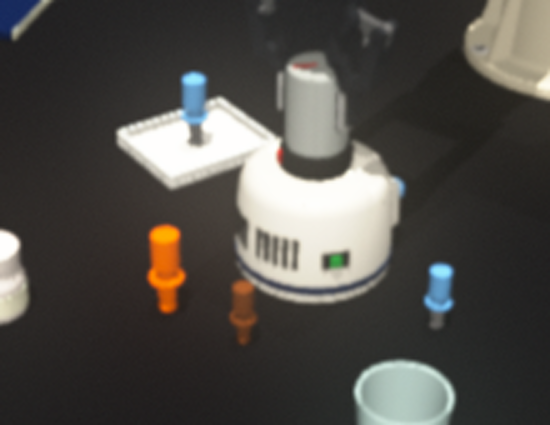

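The cup is seated on the mill at (315,165), held by the fingers, and the plug stands in the tray at (195,120).

```bash
python3 -c "
from rig import workorder
print(workorder.finish_job())"
```

```text
the job is handed in; nothing more can be done
None
```

I handed the job in at about 17.7 s of the 67 s, but the hand-in returned no verdict. The plug stands upright in the tray, and the arm holds the cup keyed into the hub, pressing the run-switch ring to its stop with about 25 N.

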